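File the orange sample holder from the hook stand into the drawer

ROBOT

A 6-joint arm with a two-finger parallel gripper is mounted at the origin on the work surface. World frame = base frame: x ahead of the robot, y to its left, z up, the work surface at z = 0. Lengths are in m, angles in rad, forces in N, time in s.
With the tool pointing down it reaches from about 0.35 to 0.775 m from the base axis. Payload 7.3 kg.
Tool frame: the origin (TCP) lies on the centre line of the jaws, within the pads' length; the fingertips stand 11 mm ahead of it and the grasp point (between the pads) lies 8 mm behind it; y points along the fingers, z is the direction in which the jaws open and shut, and the axes are right-handed (so a half turn about y gives the same grasp; the last joint's range is limited). The gripper opens to 92 mm and grips with 3 to 60 N. Pads are 19 mm wide; open, the fingers measure 130 mm over their backs; the gripper's body (75 mm by 190 mm) begins 47 mm behind the grasp point.
Start: joints at [1.174, 0.342, 1.524, -0, 1.275, -0.146], TCP at [0.13, 0.509, 0.213] pointing down, gripper open.
Joint ranges: [-2.53, 2.53], [-0.77, 2.02], [0.04, 2.7], [-1, 4.14], [0.28, 2.66], [-3.11, 3.11]. Speed limits (rad/s): [2.57, 2.57, 3.14, 3.14, 3.14, 3.14].

INTERFACE

Orientations are given as [roll, pitch, yaw] about the fixed x, y, z axes, in that order (R = Rz(yaw) Ry(pitch) Rx(roll)).
In Python, from cell import robot, cams gives the robot as it stands.
- The arm moves only by the tool apply_moves, never from a script. Its argument "plan" is a list of rows, each a list of 7 numbers: the shift along the tool's x, y, z in m, then the turn, a rotation vector about the tool's x, y, z in degrees, then the gripper command: -1 is fully open, 1 is shut, values between are in proportion. A call has exactly 5 rows; each row is the pose to reach, as a shift and turn from the pose commanded when the call began, along the tool's axes at that moment; what a row does not reach only later rows make up. A row lasts 1/8 s, in which the tool goes at most 62.5 mm and 10.7 degrees, less where a joint would pass 70% of its speed; a pose out of reach is approached as far as the arm can. A call with a gripper value outside its range is refused whole. The fingers move at their own pace and stop on an object; "squeeze" is the grip in N (left out, the last holds). Time passes only in rows, so rows that repeat a pose let the fingers close, or fill a call up. It gives the time, the measured TCP pose, the force and the opening at its end, in the units of the state.
- robot.observe(): the state, without advancing time (a new reading comes with each control period).
- cams.read_camera(name): name is "scene" or "top" or "wrist"; returns the picture (400x640x3 uint8, blue, green, red); there is no depth.
- cams.calibration(name): a dict with "fx", "fy", "cx", "cy" (pixels), "dist" ([k1, k2, p1, p2, k3] as OpenCV has them; the pictures are not rectified), "extrinsics" (4x4, takes a point from world to camera coordinates); the wrist camera has in their place "T_tool_cam" (4x4, takes a point from camera to tool coordinates, whose origin is the TCP and whose axes are the tool frame's). Camera axes: x right, y up, looking along -z (the intrinsics and any distortion apply to the point x, -y, -z); pixel columns grow to the right and rows downward; lengths in m; the calibration is good to about 2 mm. A picture is of the moment at which its call begins: read the wrist's pose just before it. calibration takes no time and is no camera call.
- robot.hand_in(): hands the job in, once; it reports no verdict.
The state is a dict: "time": time; "qpos": joint angles; "qvel": joint speeds; "joint_efforts": joint torques, N m; "tool_pos": TCP position; "tool_rot": TCP orientation; "contact_force": force on the tool from outside, world axes, zero at the start; "torque": the same for the moment, N m; "opening": finger opening in m.
Only numpy, scipy, OpenCV 4.12 (cv2) and the standard library are available. Lean on these libraries where they do the work, as an engineer would, in place of code of your own. Each camera call takes 0.05 s, during which the arm holds its last target. There are 200 camera calls.

TASK

Lift the orange-tabbed sample holder off its hook, pull the partly open blue drawer further out and stand the holder upright in the yellow filing slot inside it, then slide the drawer fully shut. Set the holder down rather than dropping it, and leave the other two holders hanging and the bottle and beaker where they are.

Things in the scene. Friction and masses are not known exactly. Their poses are not given: they have to be found in the camera images.
- holder_orange: ORANGE grip tab: the holder to file. Aluminium plate 124 mm tall (z), 56 wide (y), 10 thick (x), 120 g. Origin: middle of its bottom edge. From the bottom: solid with dark round window z 0-50; hanging hole z 50-84, 26 wide; strip z 84-92, 56 wide; coloured grip tab z 92-124, 40 wide. Hangs with the top edge of the hole on a hook, plate across the hook.
- holder_green: GREEN grip tab: stays hanging. Same shape and size as the orange one, same origin and axes.
- holder_white: WHITE grip tab: stays hanging. Same shape and size as the orange one, same origin and axes.
- stand: Fixed steel stand with three hooks along its own -x, 270 mm wide (y). Origin on the bench under the front face of its aluminium back rail (x 0 to 14, z 133 to 163, full width). Base plate x -30 to 70, 12 thick. Hooks at y = -80, 0, 80; which holder hangs on which varies. Holders hang at x about -40, bottom at z = 70, top of tab at z = 194.
- hook_mid (a point): Point on the axis of the middle hook's rod, 40 mm in front of the rail, z = 150; axes as the stand's. All hooks: round rod 8 mm thick, level from x = 0 to -68 of the stand, then bent up to its end at x = -80, whose top is at z = 164 (10 above the level rod's top). To come off, a holder must rise 11 to 24 mm (17 is the middle), then move 55 mm along the stand's -x.
- cabinet: Fixed benchtop drawer unit, 190 mm wide (y), 220 deep (x), 175 high, black top (200 wide), grey sides. Origin on the bench under the middle of its front face (plane of the opening, x = 0); it extends to x = 220. The drawer slides out along its own -x. The opening is clear up to z = 157.
- drawer (a joint): Drawer opening in m: 0 shut, 0.20 fully out; starts 0.08 to 0.14; friction 3 N. Blue front panel 14 mm thick, 190 wide, z 12 to 150, its inner face flush with the cabinet's face when shut. Inside: 130 wide, floor z = 22, side walls to z = 85. Nothing within 50 behind the front; then two 30 tall fixed steel cylinders, the slot, a 38 tall fixed carton.
- slot (a point): Centre of the floor of the yellow slot in the drawer (moves with it), z = 22 mm, 110 behind the front's inner face, so (opening - 110) outside the cabinet; axes as the cabinet's. Slot 24 wide (x), 130 long (y), between yellow walls 4 thick, 50 tall. A holder stands in it with its thickness along x, top at z = 146.
- handle (a point): Middle of the aluminium bar handle on the drawer front (moves with it), bar 100 long along y, about 10 thick, 35 off the front's outer face, 128 over the bench; axes as the cabinet's.
- front_top (a point): Middle of the top edge of the drawer's blue front panel (14 thick), 150 over the bench, moves with the drawer; axes as the cabinet's. The drawer can also be pulled by pressing on the panel's inner face, 7 behind this point.
- reagent_bottle: Amber bottle, 60 in diameter, 130 tall, standing in front of the hook stand; origin at the centre of its underside. Not to be moved.
- beaker: White open beaker, 68 in diameter, 85 tall, near the middle of the bench; origin at the centre of its underside. Not to be moved.

How it is judged:
On the way:
1. with the drawer pulled out to at least 0.15 m, the orange holder stands upright on the floor of the yellow slot, let go by the gripper (x of holder_orange in the frame of slot between -0.013 and 0.013 m and y of holder_orange in the frame of slot between -0.045 and 0.045 m and z of holder_orange in the frame of slot between -0.008 and 0.012 m and angle between holder_orange's own z axis and vertical below 0.35 rad and value of joint drawer above 0.15 m and contact force between holder_orange and the fingers below 0.3 N), for 0.2 s.
At the end, for the whole second after the job is handed in: Drawer shut within 6 mm. Orange holder at rest, tab up within 20 degrees, bottom edge on the yellow slot's floor, between its walls, within 45 mm of its middle (leaning is fine). Green and white holders hanging within 25 mm, and bottle and beaker within 30 mm, of where they started (x of holder_orange in the frame of slot between -0.013 and 0.013 m and y of holder_orange in the frame of slot between -0.045 and 0.045 m and z of holder_orange in the frame of slot between -0.008 and 0.012 m and angle between holder_orange's own z axis and vertical below 0.35 rad and value of joint drawer below 0.006 m and linear speed of holder_orange below 0.03 m/s and distance of each of holder_green, holder_white from where it was at the start of the episode below 0.025 m and distance of each of reagent_bottle, beaker from where it was at the start of the episode below 0.03 m); the robot touches nothing.
It fails at once if a holder other than the orange one is shifted by more than 40 mm or knocked off its hook (distance of any of holder_green, holder_white from where it was at the start of the episode above 0.04 m).
It fails at once if the bottle or beaker is pushed more than 30 mm or tipped over (distance of any of reagent_bottle, beaker from where it was at the start of the episode above 0.03 m or angle between any of reagent_bottle, beaker's own z axis and vertical above 0.5 rad).
It fails at once if the orange holder is dropped: it moves faster than 0.6 m/s while its bottom edge is less than 60 mm over the bench (height (world z) of holder_orange below 0.06 m and linear speed of holder_orange above 0.6 m/s).
It also fails if it takes over 66 s, if anything falls off the work surface, if the arm or the gripper's body presses on something with over 40 N, if the wrist force passes 120 N, or if a joint passes its speed limit or range.

## Working session

There is one attempt and no reset: what is moved stays moved. The work goes in short steps, Python scripts to look and compute and a tool call to move; the robot and the scene stay as the last step left them, time stands still between calls to the robot, and variables do not carry over. Pictures are saved under pics/ and viewed, about 8 in all and at most 12, crops included, and the job is handed in when it is done.

Besides the shell and the picture viewer there is one more tool, called after "Emit:" by a JSON object that holds its "op" and its "data". apply_moves: Moves the arm, as the interface text tells. Its arguments: {"type":"object","properties":{"plan":{"type":"array","items":{"type":"array","items":{"type":"number"}}},"squeeze":{"type":"number"}},"required":["plan"]}

```bash
mkdir -p pics; ls
python3 - <<'E'
from cell import robot, cams
import cv2,numpy as np
print(robot.observe())
for n in("scene","top"):
    cv2.imwrite(f"pics/{n}0.png",cams.read_camera(n)); print(n,cams.calibration(n))
print(cams.calibration("wrist"))
E
```

```text
pics
{'time': 0.0, 'qpos': array([ 1.17403533e+00,  3.42701696e-01,  1.52504185e+00, -1.47659562e-05,
        1.27541485e+00, -1.46009465e-01]), 'qvel': array([ 0.00094234, -0.00023355, -0.00125067, -0.00094693,  0.00088846,
       -0.00055594]), 'joint_efforts': array([ 6.18354879e-04, -4.31246138e+01, -2.44215792e+01,  7.17390398e-02,
        5.62206935e-02, -1.13790604e-04]), 'tool_pos': array([0.13008293, 0.5081685 , 0.21244724]), 'tool_rot': array([-1.57234746e+00,  2.13831105e-04, -2.50747392e-01]), 'contact_force': array([0.50723494, 0.06019246, 0.91046343]), 'torque': array([ 0.01094404, -0.02909722,  0.00846256]), 'opening': 0.0922025434692707}
scene {'fx': 458.95647115511446, 'fy': 458.95647115511446, 'cx': 312.66118528424704, 'cy': 202.289616512211, 'dist': array([-0.10881134,  0.        ,  0.        ,  0.        ,  0.        ]), 'extrinsics': array([[ 0.92365389,  0.38280452,  0.01800535, -0.54343783],
       [-0.2646961 ,  0.60328934,  0.75231506,  0.05744717],
       [ 0.27712717, -0.69964467,  0.65855741, -1.09827068],
       [ 0.        ,  0.        ,  0.        ,  1.
[... 296 characters left out ...]
0.18204306,  0.20762627, -0.60938439],
       [-0.20479362,  0.03443483,  0.97819927, -0.94160216],
       [ 0.        ,  0.        ,  0.        ,  1.        ]])}
{'fx': 289.81943216413924, 'fy': 289.81943216413924, 'cx': 324.39360963182276, 'cy': 199.61433910763552, 'dist': array([0.00847813, 0.        , 0.        , 0.        , 0.        ]), 'T_tool_cam': array([[ 6.97342349e-04, -9.68489486e-01, -2.49053468e-01,
        -6.64640903e-02],
       [-6.69768393e-04,  2.49053021e-01, -9.68489620e-01,
        -1.71719503e-01],
       [ 9.99999533e-01,  8.42176968e-04, -4.74988428e-04,
        -8.72654152e-04],
       [ 0.00000000e+00,  0.00000000e+00,  0.00000000e+00,
         1.00000000e+00]])}
```

View pics/scene0.png

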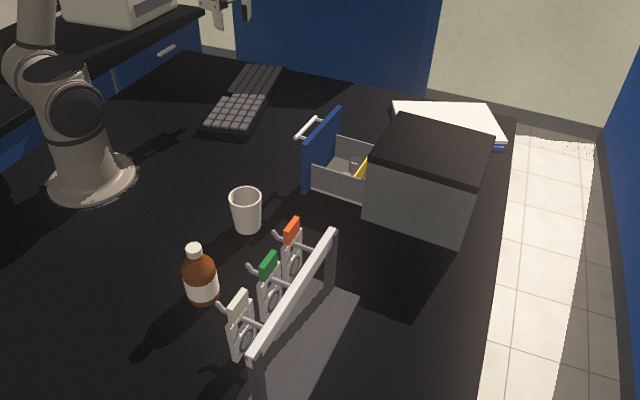

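View pics/top0.png

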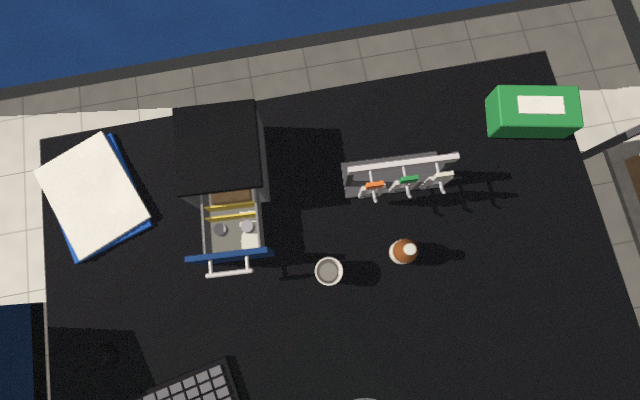

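The top view shows the orange tab at (374,185), green at (409,180) and white at (443,175). The beaker is at (328,271), the bottle at (404,250), the drawer front at (226,255) and the handle at (230,273). The scene view agrees. I'll locate these next.

```bash
cat > h.py <<'E'
import cv2,numpy as np
from scipy.spatial.transform import Rotation as R
from cell import robot,cams
F=np.diag([1,-1,-1.])
def cam(n,st=None):
    c=cams.calibration(n); K=np.array([[c['fx'],0,c['cx']],[0,c['fy'],c['cy']],[0,0,1]])
    if n=='wrist':
        T=np.eye(4);T[:3,:3]=R.from_euler('xyz',st['tool_rot']).as_matrix();T[:3,3]=st['tool_pos']
        E=np.linalg.inv(T@c['T_tool_cam'])
    else:E=c['extrinsics']
    return K,c['dist'],E
def ray(C,p):
    K,d,E=C;u=cv2.undistortPoints(np.array(p,float).reshape(-1,1,2),K,d).reshape(-1,2)
    v=np.c_[u,np.ones(len(u))]@F; return -E[:3,:3].T@E[:3,3], v@E[:3,:3]
def plane(C,p,z):
    o,v=ray(C,p); return o+v*((z-o[2])/v[:,2])[:,None]
def proj(C,P):
    K,d,E=C;q=(np.atleast_2d(P)@E[:3,:3].T+E[:3,3])@F
    return cv2.projectPoints(q,np.zeros(3),np.zeros(3),K,d)[0].reshape(-1,2)
def tri(rs):
    A=np.zeros((3,3));b=np.zeros(3)
    for o,v in rs:
        v=v[0]/np.linalg.norm(v[0]);M=np.eye(3)-np.outer(v,v);A+=M;b+=M@o
    return np.linalg.solve(A,b)
def mask(im,lo,hi,roi=None):
    m=cv2.inRange(cv2.cvtColor(im,cv2.COLOR_BGR2HSV),lo,hi)
    if roi: k=np.zeros_like(m);x0,y0,x1,y1=roi;k[y0:y1,x0:x1]=255;m&=k
    return m
def blob(m):
    cs=max(cv2.findContours(m,0,2)[0],key=cv2.contourArea);r=cv2.minAreaRect(cs)
    return r,cs
E
python3 - <<'E'
from h import *
t=cv2.imread('pics/top0.png');s=cv2.imread('pics/scene0.png');T=cam('top');S=cam('scene')
for nm,lo,hi,rt,rs in [('orange',(4,150,120),(16,255,255),(355,175,392,195),(270,210,310,250)),('green',(40,80,50),(85,255,255),(390,170,425,190),(250,245,290,285)),('white',(0,0,150),(60,70,255),(432,168,460,181),(222,285,252,325))]:
    r,_=blob(mask(t,lo,hi,rt));r2,_=blob(mask(s,lo,hi,rs))
    print(nm,r,plane(T,r[0],.194)[0],'tri',tri([ray(T,r[0]),ray(S,r2[0])]))
r,c=blob(mask(t,(100,120,40),(125,255,255),(170,235,280,275)));print('front',r,plane(T,cv2.boxPoints(r),.150))
r,c=blob(mask(t,(0,0,140),(180,80,255),(195,268,260,285)));print('handle',r,plane(T,r[0],.133),plane(T,cv2.boxPoints(r),.133))
r,c=blob(mask(t,(20,100,80),(35,255,255),(195,195,270,235)));print('yel',r)
r,c=blob(mask(t,(0,0,140),(180,80,255),(335,140,470,175)));print('rail',r,plane(T,cv2.boxPoints(r),.163))
print('cabtop approx',plane(T,[(174,108),(255,101),(262,188),(179,197)],.175))
print('beaker',plane(T,(328,271),.085),'bottle',plane(T,(409,249),.13))
cv2.imwrite('pics/c.png',cv2.hconcat([cv2.resize(t[90:290,165:285],None,fx=3,fy=3),cv2.resize(t[140:220,335:470],(440,600))]))
E
```

```text
orange ((374.2268371582031, 183.55856323242188), (5.657285690307617, 18.229032516479492), 77.90524291992188) [ 0.59810005 -0.12475274  0.194     ] tri [ 0.60086926 -0.1275505   0.17950864]
green ((408.6699523925781, 178.69000244140625), (6.363961219787598, 19.516149520874023), 81.8698959350586) [ 0.5947057  -0.20314624  0.194     ] tri [ 0.59843996 -0.2070803   0.17847768]
white ((441.4266662597656, 171.92202758789062), (10.631872177124023, 22.700483322143555), 73.3007583618164) [ 0.59630215 -0.2793684   0.194     ] tri [ 0.59481615 -0.28297908  0.18897653]
front ((229.09048461914062, 255.7578582763672), (10.863134384155273, 90.07657623291016), 83.19094848632812) [[0.52322155 0.32850563 0.15      ]
 [0.5094537  0.12452661 0.15      ]
 [0.48483613 0.12557079 0.15      ]
 [0.49861138 0.32840802 0.15      ]]
handle ((228.0, 272.5), (9.0, 46.0), 90.0) [[0.4684677 0.2383893 0.133    ]] [[0.48832649 0.28912315 0.133     ]
 [0.46877497 0.18492802 0.133     ]
 [0.44871077 0.18796005 0.133     ]
 [0.46815125 0.29168091 0.133     ]]
yel ((228.66798400878906, 205.8998565673828), (5.758685111999512, 49.48497772216797), 83.1572265625)
rail ((403.677001953125, 169.41539001464844), (21.333972930908203, 113.36774444580078), 82.87498474121094) [[ 0.65883182 -0.07464064  0.163     ]
 [ 0.64322554 -0.34265985  0.163     ]
 [ 0.5918872  -0.33540876  0.163     ]
 [ 0.60771271 -0.07055131  0.163     ]]
cabtop approx [[0.87392322 0.30340144 0.175     ]
 [0.85512022 0.10957346 0.175     ]
 [0.63977451 0.12610785 0.175     ]
 [0.65425923 0.31562529 0.175     ]]
beaker [[0.43024582 0.01148826 0.085     ]] bottle [[ 0.44383322 -0.18230344  0.13      ]]
```

View pics/c.png

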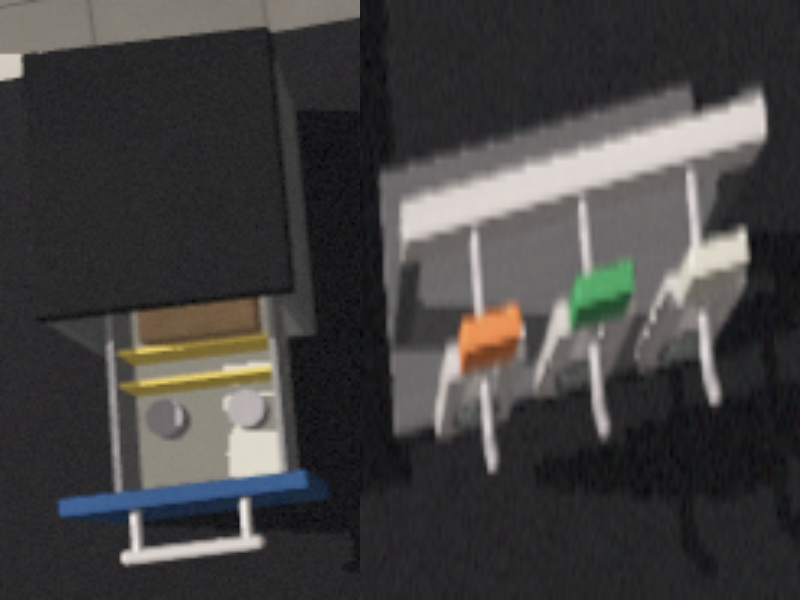

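The crop confirms the layout: the drawer's yellow slot is ahead of the carton, and the orange holder hangs on the leftmost (+y) hook. The cabinet yaw is about -0.068. I'll move over the drawer for a closer look.

```bash
cat >> h.py <<'E'
def go(p,yaw,roll=-90,st=None):
    "shift (m) & rotvec (deg) in tool axes to reach world p, yaw deg"
    st=st or robot.observe();A=R.from_euler('xyz',st['tool_rot']);B=R.from_euler('xyz',[roll,0,yaw],degrees=True)
    d=A.inv().apply(np.array(p)-st['tool_pos']);r=(A.inv()*B).as_rotvec(degrees=True)
    print('shift',d.round(4),'turn',r.round(2))
E
python3 -c "
from h import *
go([.56,.235,.28],-94)"
```

```text
shift [ 0.4842 -0.0673 -0.1581] turn [7.000e-02 7.963e+01 4.000e-02]
```

Emit:
{"op": "apply_moves", "data": {"plan": [[0.054, -0.013, -0.018, 0, 8.8, 0, 1], [0.108, -0.026, -0.035, 0, 17.7, 0, 1], [0.161, -0.04, -0.053, 0, 26.5, 0, 1], [0.215, -0.053, -0.07, 0, 35.4, 0, 1], [0.269, -0.067, -0.088, 0, 44.2, 0, 1]]}}

```text
time: 0.72
tool_pos: [0.3702, 0.3553, 0.2803]
tool_rot: [-1.571, 0.0, -1.027]
contact_force: [0.7, 1.4, -0.1]
opening: 0.0467
```

```bash
python3 -c "
from h import *
go([.56,.235,.28],-94)"
```

```text
shift [2.011e-01 2.000e-04 1.002e-01] turn [4.000e-02 3.515e+01 1.000e-02]
```

Emit:
{"op": "apply_moves", "data": {"plan": [[0.05, 0, 0.025, 0, 8.8, 0, 1], [0.1, 0, 0.05, 0, 17.6, 0, 1], [0.15, 0, 0.075, 0, 26.4, 0, 1], [0.2, 0, 0.1, 0, 35, 0, 1], [0.2, 0, 0.1, 0, 35, 0, 1]]}}

```text
time: 1.35
tool_pos: [0.561, 0.2353, 0.2783]
tool_rot: [-1.572, -0.001, -1.639]
contact_force: [-0.5, 0.0, 0.7]
opening: 0.0006
```

```bash
python3 -c "
from h import *
st=robot.observe();print(st['tool_pos'],st['tool_rot'],st['opening'])
im=cams.read_camera('wrist');cv2.imwrite('pics/w1.png',im)
import json;json.dump([list(st['tool_pos']),list(st['tool_rot'])],open('pics/w1.json','w'))"
```

```text
[0.56099373 0.23525982 0.27830868] [-1.57243442e+00 -1.30923999e-03 -1.63867235e+00] 0.0006207314252589563
```

View pics/w1.png

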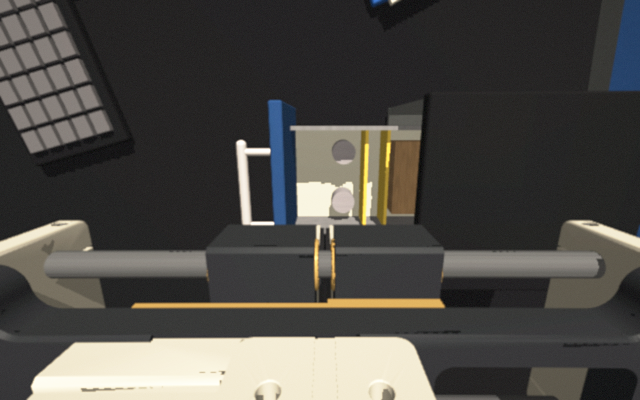

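The wrist view shows the blue front at columns 270–297, the handle at 238–250, the yellow walls at about 364 and 384, and the cabinet's front edge at about 423. The lower half is the gripper itself.

Run:
```python
from h import *
import json
p,r=json.load(open('pics/w1.json'));C=cam('wrist',dict(tool_pos=p,tool_rot=r));im=cv2.imread('pics/w1.png')
print('cam',ray(C,[(0,0)])[0])
b=mask(im,(100,120,30),(125,255,255),(255,90,310,225));y=mask(im,(20,120,60),(35,255,255),(350,125,395,220));h=mask(im,(0,0,130),(180,60,255),(230,138,262,218))
g=cv2.cvtColor(im,cv2.COLOR_BGR2HSV)[...,2]
for row in (115,140,160,180,200):
    bx=np.flatnonzero(b[row]);yx=np.flatnonzero(y[row]);hx=np.flatnonzero(h[row])
    cabx=405+np.argmax(np.convolve(g[row,400:435],np.ones(1),'same')[5:]<25)
    print(row,bx[[0,-1]],yx,hx[[0,-1]] if len(hx) else'',cabx)
    print('  blueL@.15',plane(C,(bx[0],row),.15)[0,:2].round(4),'V',g[row,266:300:2])
    if len(hx):print('  handle@.128',plane(C,((hx[0]+hx[-1])/2,row),.128)[0,:2].round(4))
    if len(yx):
        k=np.split(yx,np.flatnonzero(np.diff(yx)>3)+1);print('  yel@.072',[plane(C,(q,row),.072)[0,:2].round(4) for e in k for q in(e[0],e[-1])])
    print('  cab@.175',plane(C,(cabx,row),.175)[0,:2].round(4))
hy=np.flatnonzero((mask(im,(0,0,130),(180,60,255),(238,120,246,225))).any(1));print(hy[[0,-1]],plane(C,(242,hy[0]),.128))
by=np.flatnonzero(b[:,274]);print(by[[0,-1]],plane(C,(274,by[0]),.15))
```

```text
cam [0.56595572 0.30120392 0.44994226]
115 [268 294] []  424
  blueL@.15 [0.5101 0.3143] V [ 37  81 151 151 150 151 154 150  90  66  65  68  69  70  66  42  38]
  cab@.175 [0.6563 0.3035]
140 [270 293] [361 362 363 364 365 366 367 368 381 382 383 384 385 386 387 388 389 390] [238 243] 422
  blueL@.15 [0.5092 0.29  ] V [ 36  36 126 147 149 147 150 149 125  66  67  69  65  56  57 143 152]
  handle@.128 [0.473  0.2914]
  yel@.072 [array([0.6105, 0.2791]), array([0.6194, 0.2785]), array([0.636 , 0.2774]), array([0.6475, 0.2766])]
  cab@.175 [0.6548 0.2812]
160 [271 294] [361 362 363 364 365 366 367 380 381 382 383 384 385 386 387 388 389] [237 246] 420
  blueL@.15 [0.5079 0.2698] V [ 39  40  78 142 146 145 145 148 138  79  66  67  67  67  56 108 152]
  handle@.128 [0.471  0.2697]
  yel@.072 [array([0.6096, 0.2537]), array([0.6174, 0.2531]), array([0.6342, 0.252 ]), array([0.6459, 0.2512])]
  cab@.175 [0.6533 0.2628]
180 [271 294] [360 361 362 363 364 365 366 367 379 380 381 382 383 384 385 386 387 388] [239 248] 418
  blueL@.15 [0.5055 0.249 ] V [ 37  39  43 123 144 145 145 145 141 107  65  66  67  65  66  84 152]
  handle@.128 [0.4701 0.2472]
  yel@.072 [array([0.6073, 0.2274]), array([0.6165, 0.2267]), array([0.6324, 0.2256]), array([0.6442, 0.2248])]
  cab@.175 [0.6516 0.2437]
200 [272 295] [360 361 362 363 364 365 378 379 380 381 382 383 384 385 386 387] [240 249] 417
  blueL@.15 [0.5041 0.2273] V [ 39  38  38  76 142 145 145 146 146 125  68  66  66  64  68 101 248]
  handle@.128 [0.4681 0.224 ]
  yel@.072 [array([0.6063, 0.2   ]), array([0.613 , 0.1996]), array([0.6304, 0.1984]), array([0.6425, 0.1976])]
  cab@.175 [0.6509 0.2238]
[140 224] [[0.47464005 0.29124578 0.128     ]]
[100 220] [[0.51759777 0.32796995 0.15      ]]
```

Emit:
{"op": "apply_moves", "data": {"plan": [[0, 0.04, -0.008, 0, 0, 0, 1], [0, 0.09, -0.015, 0, 0, 0, 1], [0, 0.132, -0.016, 0, 0, 0, 1], [0, 0.147, -0.016, 0, 0, 0, 1], [0, 0.147, -0.02, 0, 0, 0, 1]]}}

```text
time: 2.02
tool_pos: [0.5382, 0.2399, 0.1332]
tool_rot: [-1.571, -0.0, -1.632]
contact_force: [-0.2, 0.0, 0.5]
opening: 0.0002
```

Emit:
{"op": "apply_moves", "data": {"plan": [[0, 0, -0.008, 0, 0, 0, 1], [0, 0, -0.018, 0, 0, 0, 1], [0, 0, -0.028, 0, 0, 0, 1], [0, 0, -0.038, 0, 0, 0, 1], [0, 0, -0.047, 0, 0, 0, 1]]}}

```text
time: 2.65
tool_pos: [0.4922, 0.2428, 0.1346]
tool_rot: [-1.567, 0.002, -1.633]
contact_force: [2.8, 1.3, 6.1]
opening: 0.0005
```

Emit:
{"op": "apply_moves", "data": {"plan": [[0, 0, -0.006, 0, 0, 0, 1], [0, 0, -0.01, 0, 0, 0, 1], [0, 0, -0.01, 0, 0, 0, 1], [0, 0, 0.01, 0, 0, 0, 1], [0, -0.04, 0.015, 0, 0, 0, 1]]}}

```text
time: 3.28
tool_pos: [0.5045, 0.2405, 0.1706]
tool_rot: [-1.579, -0.003, -1.633]
contact_force: [-0.0, 0.0, 0.3]
opening: 0.0001
```

```bash
python3 -c "
from h import *
go([.545,.225,.28],-94)
go([.605,-.065,.29],-93)"
```

```text
shift [ 0.0132 -0.1097  0.0405] turn [0.44 0.41 0.17]
shift [ 0.2989 -0.1195  0.1185] turn [ 0.44 -0.59  0.16]
```

Emit:
{"op": "apply_moves", "data": {"plan": [[0, -0.05, 0.01, 0, 0, 0, 1], [0.01, -0.1, 0.03, 0, 0, 0, 1], [0.013, -0.11, 0.041, 0.4, 0.4, 0, 1], [0.013, -0.11, 0.041, 0.4, 0.4, 0, 1], [0.013, -0.11, 0.041, 0.4, 0.4, 0, 1]]}}

```text
time: 3.9
tool_pos: [0.5455, 0.2259, 0.2817]
tool_rot: [-1.567, -0.001, -1.64]
contact_force: [-0.2, 0.2, -0.1]
opening: 0.0005
```

```bash
cat > dr.py <<'E'
from h import *
st=robot.observe();C=cam('wrist',st);im=cams.read_camera('wrist');cv2.imwrite('pics/w2.png',im);print(st['tool_pos'],st['tool_rot'])
b=mask(im,(100,120,100),(125,255,255),(170,90,320,225));y=mask(im,(20,120,60),(35,255,255),(300,125,420,220))
for row in (150,165,180,195,205):
    bx=np.flatnonzero(b[row]);yx=np.flatnonzero(y[row])
    print(row,'blue@.15',plane(C,[(bx[0],row),(bx[-1],row)],.15)[:,:2].round(4).tolist())
    k=np.split(yx,np.flatnonzero(np.diff(yx)>3)+1);print('  yel@.072',[plane(C,(q,row),.072)[0,:2].round(4).tolist() for e in k for q in(e[0],e[-1])])
E
python3 dr.py; python3 -c "
from h import *
go([.60,-.165,.29],-93)"
```

```text
[0.54545502 0.22585151 0.28174444] [-1.56711672e+00 -7.58732232e-04 -1.63967375e+00]
150 blue@.15 [[0.4659, 0.2723], [0.4782, 0.2715]]
  yel@.072 [[0.5701, 0.2586], [0.5753, 0.2582], [0.5948, 0.2568], [0.6039, 0.2562]]
165 blue@.15 [[0.4648, 0.2568], [0.4773, 0.256]]
  yel@.072 [[0.5691, 0.2391], [0.5743, 0.2387], [0.5941, 0.2373], [0.6019, 0.2367]]
180 blue@.15 [[0.4636, 0.2409], [0.4763, 0.2401]]
  yel@.072 [[0.5679, 0.219], [0.5719, 0.2187], [0.5919, 0.2173], [0.6013, 0.2167]]
195 blue@.15 [[0.4624, 0.2246], [0.4742, 0.2238]]
  yel@.072 [[0.5668, 0.1984], [0.5695, 0.1982], [0.5911, 0.1967], [0.5992, 0.1961]]
205 blue@.15 [[0.462, 0.2135], [0.4739, 0.2126]]
  yel@.072 [[0.5647, 0.1845], [0.5688, 0.1842], [0.5906, 0.1827], [0.5987, 0.1821]]
shift [ 0.3863 -0.0077  0.0812] turn [-0.22 -0.94  0.05]
```

Emit:
{"op": "apply_moves", "data": {"plan": [[0.055, -0.004, 0.012, 0, 0, 0, 0], [0.11, -0.006, 0.024, 0, 0, 0, 0], [0.165, -0.008, 0.036, 0, 0, 0, 0], [0.22, -0.008, 0.048, 0, 0, 0, 0], [0.275, -0.008, 0.06, 0, -0.9, 0, 0]]}}

```text
time: 4.58
tool_pos: [0.5869, -0.0538, 0.2906]
tool_rot: [-1.566, 0.001, -1.623]
contact_force: [0.3, 0.0, -0.5]
opening: 0.0443
```

Emit:
{"op": "apply_moves", "data": {"plan": [[0.05, 0, 0.01, 0, 0, 0, -0.1], [0.09, 0, 0.018, 0, 0, 0, -0.1], [0.111, 0, 0.021, 0, 0, 0, -0.1], [0.111, 0, 0.021, 0, 0, 0, -0.1], [0.111, 0, 0.021, 0, 0, 0, -0.1]]}}

```text
time: 5.2
tool_pos: [0.6026, -0.1629, 0.2916]
tool_rot: [-1.564, 0.001, -1.623]
contact_force: [-0.2, 0.3, 0.7]
opening: 0.0505
```

```bash
python3 -c "
from h import *
st=robot.observe();print(st['tool_pos'],st['tool_rot'],st['opening'])
im=cams.read_camera('wrist');cv2.imwrite('pics/w3.png',im)
import json;json.dump([list(st['tool_pos']),list(st['tool_rot'])],open('pics/w3.json','w'))"
```

```text
[ 0.60255439 -0.16294427  0.29162285] [-1.56416678e+00  8.50782554e-04 -1.62294340e+00] 0.05046595780891264
```

View pics/w3.png

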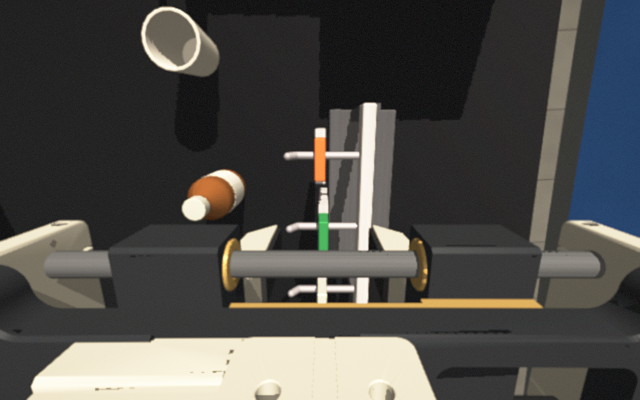

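The wrist view shows the orange tab at columns 315–326, rows 137–182, the green one below it, the rail at 358–378 and the bottle cap at (197,208).

Run:
```python
from h import *
import json
p,r=json.load(open('pics/w3.json'));C=cam('wrist',dict(tool_pos=p,tool_rot=r));im=cv2.imread('pics/w3.png')
m=mask(im,(4,150,80),(16,255,255),(305,120,335,190))
for row in range(136,184,4):
    x=np.flatnonzero(m[row]); 
    if len(x):print(row,x[[0,-1]],plane(C,[(x[0],row),(x[-1],row)],.194)[:,:2].round(4).tolist())
ys=np.flatnonzero(m[:,320]);print('rows',ys[[0,-1]],plane(C,[(320,ys[0]),(320,ys[-1])],.194)[:,:2])
w=mask(im,(0,0,150),(180,60,255),(345,100,385,225))
for row in(115,140,165,190,215):
    x=np.flatnonzero(w[row]);print('rail',row,x[[0,-1]],plane(C,[(x[0],row),(x[-1],row)],.163)[:,:2].round(4).tolist())
h=mask(im,(0,0,80),(180,80,255),(280,145,314,168));yx=np.argwhere(h);print('hook tip',yx[:,1].min(),yx[:,0].mean(),plane(C,(yx[:,1].min(),yx[:,0].mean()),.16))
h=mask(im,(0,0,80),(180,80,255),(329,145,355,168));yx=np.argwhere(h);print('hook rod',yx.mean(0),plane(C,yx.mean(0)[::-1],.15))
```

```text
140 [314 325] [[0.5965, -0.1097], [0.6065, -0.1102]]
144 [314 325] [[0.5963, -0.1133], [0.6064, -0.1138]]
148 [314 325] [[0.5961, -0.1169], [0.6062, -0.1174]]
152 [315 324] [[0.5968, -0.1206], [0.6051, -0.121]]
156 [315 324] [[0.5966, -0.1242], [0.6049, -0.1247]]
160 [314 325] [[0.5954, -0.1278], [0.6056, -0.1284]]
164 [314 325] [[0.5952, -0.1315], [0.6054, -0.1321]]
168 [314 325] [[0.595, -0.1353], [0.6052, -0.1358]]
172 [314 325] [[0.5947, -0.139], [0.605, -0.1396]]
176 [314 325] [[0.5945, -0.1428], [0.6048, -0.1434]]
180 [315 325] [[0.5952, -0.1467], [0.6046, -0.1472]]
rows [138 180] [[ 0.60210011 -0.10822507]
 [ 0.59990558 -0.14692054]]
rail 115 [363 376] [[0.6458, -0.0894], [0.6587, -0.0901]]
rail 140 [362 374] [[0.6443, -0.1138], [0.6565, -0.1144]]
rail 165 [361 374] [[0.6427, -0.1392], [0.6562, -0.1399]]
rail 190 [360 373] [[0.6411, -0.1657], [0.6549, -0.1664]]
rail 215 [359 371] [[0.6394, -0.1934], [0.6524, -0.1941]]
hook tip 283 154.71784232365144 [[ 0.56241465 -0.12453719  0.16      ]]
hook rod [155.82517483 339.4988345 ] [[ 0.62148626 -0.12984874  0.15      ]]
```

```bash
python3 -c "
from h import *
go([.601,-.127,.26],-93.4)
go([.601,-.127,.18],-93.4)"
```

```text
shift [-0.0357  0.0318 -0.0037] turn [-0.4   0.44 -0.03]
shift [-0.0356  0.1118 -0.0043] turn [-0.4   0.44 -0.03]
```

Emit:
{"op": "apply_moves", "data": {"plan": [[-0.018, 0.01, -0.002, -0.4, 0.4, 0, 0.35], [-0.036, 0.02, -0.004, -0.4, 0.4, 0, 0.35], [-0.036, 0.04, -0.004, -0.4, 0.4, 0, 0.35], [-0.036, 0.06, -0.004, -0.4, 0.4, 0, 0.35], [-0.036, 0.06, -0.004, -0.4, 0.4, 0, 0.35]], "squeeze": 25}}

```text
time: 5.88
tool_pos: [0.6, -0.1262, 0.2298]
tool_rot: [-1.575, 0.001, -1.63]
contact_force: [0.3, -1.4, 0.6]
opening: 0.0301
```

```bash
python3 -c "
from h import *
st=robot.observe();print(st['opening'],st['tool_rot'])
go([.601,-.127,.18],-93.4)"
```

```text
0.03008157078805682 [-1.57481036e+00  1.48458514e-03 -1.62970205e+00]
shift [0.0008 0.0498 0.0013] turn [ 0.23  0.03 -0.09]
```

Emit:
{"op": "apply_moves", "data": {"plan": [[0, 0.018, 0.001, 0, 0, 0, 0.35], [0, 0.036, 0.001, 0, 0, 0, 0.35], [0, 0.05, 0.001, 0, 0, 0, 0.35], [0, 0.05, 0.001, 0, 0, 0, 0.35], [0, 0.05, 0.001, 0, 0, 0, 0.6]]}}

```text
time: 6.5
tool_pos: [0.6024, -0.1285, 0.1826]
tool_rot: [-1.569, -0.0, -1.631]
contact_force: [-0.0, 0.1, -1.0]
opening: 0.0239
```

Emit:
{"op": "apply_moves", "data": {"plan": [[0, 0, 0, 0, 0, 0, 1], [0, 0, 0, 0, 0, 0, 1], [0, 0, 0, 0, 0, 0, 1], [0, 0, 0, 0, 0, 0, 1], [0, 0, 0, 0, 0, 0, 1]]}}

```text
time: 7.12
tool_pos: [0.602, -0.1286, 0.1817]
tool_rot: [-1.571, 0.0, -1.631]
contact_force: [-0.3, -0.2, 0.4]
opening: 0.0003
```

The fingers closed on nothing, so I'll look at what happened.

```bash
python3 -c "
from h import *
a=cams.read_camera('scene');b=cams.read_camera('wrist')
a=cv2.resize(a[130:380,190:390],(480,600));b=b[100:400,160:480]
cv2.imwrite('pics/w4.png',cv2.hconcat([a,cv2.copyMakeBorder(b,0,300,0,0,0)]))"
```

```text
(no output)
```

View pics/w4.png

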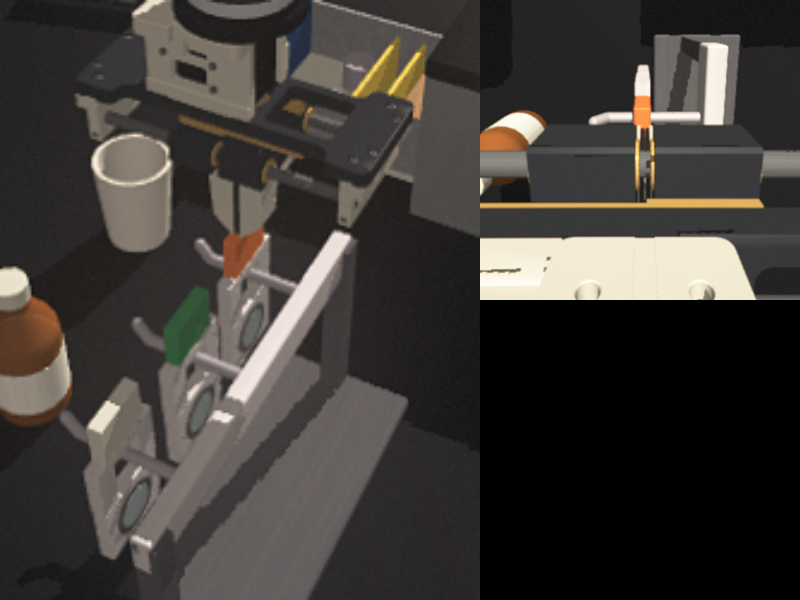

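Run:
```python
from h import *
st=robot.observe();C=cam('wrist',st);S=cam('scene');print(st['tool_pos'])
b=cams.read_camera('wrist');a=cams.read_camera('scene')
m=mask(b,(4,150,80),(16,255,255),(300,150,345,240));yx=np.argwhere(m);print('wrist orange',yx.min(0),yx.max(0))
for r in range(yx[:,0].min(),yx[:,0].max()+1,5):
    x=np.flatnonzero(m[r]); 
    if len(x): print(r,x[[0,-1]],plane(C,[(x[0],r),(x[-1],r)],.194)[:,:2].round(4).tolist())
P=st['tool_pos'];print('scene tip',proj(S,[P-[0,0,.011],P,P+[0,0,.03]]).round(1).tolist(),'tab top corners', proj(S,[[.603,-.108,.194],[.600,-.147,.194],[.603,-.108,.162],[.600,-.147,.162]]).round(1).tolist())
m=mask(a,(4,150,80),(16,255,255),(265,200,320,260));yx=np.argwhere(m);print('scene orange',yx.min(0),yx.max(0),len(yx))
s0=cv2.imread('pics/scene0.png');m0=mask(s0,(4,150,80),(16,255,255),(265,200,320,260));yx=np.argwhere(m0);print('was',yx.min(0),yx.max(0),len(yx))
v=cv2.hconcat([cv2.resize(q[195:265,260:325],None,fx=6,fy=6,interpolation=0) for q in(s0,a)])
cv2.imwrite('pics/w5.png',v)
```

```text
[ 0.60197698 -0.12859185  0.18161786]
wrist orange [196 313] [237 331]
196 [318 326] [[0.6001, -0.1014], [0.6046, -0.1016]]
201 [314 330] [[0.5976, -0.1041], [0.6067, -0.1047]]
206 [313 330] [[0.5968, -0.1071], [0.6065, -0.1076]]
211 [313 330] [[0.5966, -0.11], [0.6064, -0.1106]]
216 [314 329] [[0.597, -0.1131], [0.6056, -0.1136]]
221 [314 330] [[0.5968, -0.1161], [0.606, -0.1166]]
226 [321 328] [[0.6006, -0.1194], [0.6047, -0.1196]]
231 [324 324] [[0.6022, -0.1226], [0.6022, -0.1226]]
236 [324 324] [[0.602, -0.1257], [0.602, -0.1257]]
scene tip [[291.5, 234.4], [291.5, 229.5], [291.2, 215.5]] tab top corners [[297.3, 215.8], [285.2, 231.1], [297.4, 230.1], [285.6, 245.5]]
scene orange [225 283] [244 299] 200
was [215 283] [244 299] 329
```

View pics/w5.png

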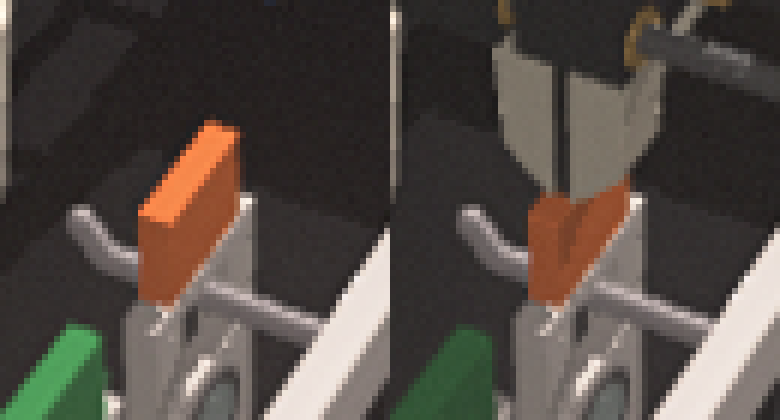

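The crop puts the tips at the tab's top edge, about 20 mm higher than the stated tip length implies. I'll open, go down 14 mm and close again, watching the force.

Emit:
{"op": "apply_moves", "data": {"plan": [[0, 0, 0, 0, 0, 0, 0.35], [0, 0, 0, 0, 0, 0, 0.35], [0, 0.005, 0, 0, 0, 0, 0.35], [0, 0.01, 0, 0, 0, 0, 0.35], [0, 0.014, 0, 0, 0, 0, 0.35]]}}

```text
time: 7.95
tool_pos: [0.6018, -0.1285, 0.167]
tool_rot: [-1.571, 0.0, -1.631]
contact_force: [-0.1, -0.8, 0.4]
opening: 0.0296
```

Emit:
{"op": "apply_moves", "data": {"plan": [[0, 0, 0, 0, 0, 0, 1], [0, 0, 0, 0, 0, 0, 1], [0, 0, 0, 0, 0, 0, 1], [0, 0, 0, 0, 0, 0, 1], [0, 0, 0, 0, 0, 0, 1]]}}

```text
time: 8.57
tool_pos: [0.6021, -0.1286, 0.1678]
tool_rot: [-1.57, -0.0, -1.631]
contact_force: [-0.2, -0.8, -0.2]
opening: 0.0092
```

```bash
python3 -c "
from h import *
a=cams.read_camera('scene')
print(robot.observe()['tool_pos'])
cv2.imwrite('pics/w6.png',cv2.resize(a[175:265,250:340],None,fx=6,fy=6))"
```

```text
[ 0.60206436 -0.12861604  0.16777727]
```

View pics/w6.png

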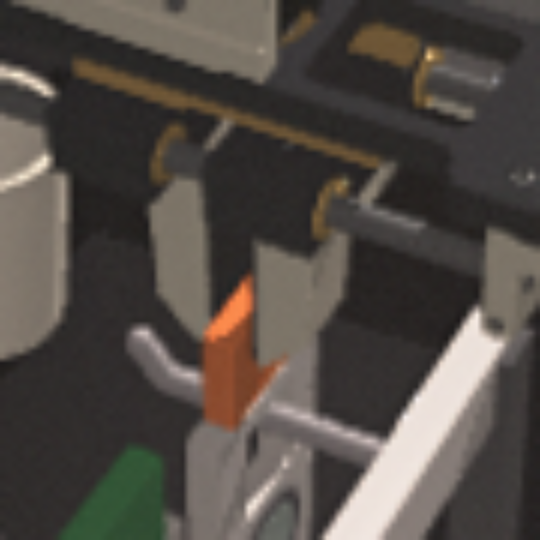

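Gripped at 9.2 mm; the picture shows the pads biting the top part of the tab. Before using this grip at the drawer I'll check the gripper body's clearance over the cabinet.

Run:
```python
from h import *
S=cam('scene');st=robot.observe();P=st['tool_pos'];A=R.from_euler('xyz',st['tool_rot'])
for tz in(.065,.08,.095):
  for tx in (0,.0375):
    print(tz,tx,(proj(S,[P+A.apply([tx,-h,tz]) for h in(.02,.035,.045,.055,.07)])-[250,175]).round(1).tolist())
print('tips',((proj(S,[P+A.apply([x,-h,.005]) for x in (.0095,) for h in(-.011,0,.011,.02)])-[250,175])*6).round(0).tolist())
```

```text
0.065 0 [[79.3, 65.3], [79.7, 58.3], [80.0, 53.5], [80.3, 48.7], [80.7, 41.2]]
0.065 0.0375 [[68.7, 81.7], [68.9, 74.7], [69.1, 69.9], [69.3, 65.1], [69.6, 57.6]]
0.08 0 [[88.3, 68.5], [88.8, 61.6], [89.2, 56.8], [89.6, 51.9], [90.2, 44.4]]
0.08 0.0375 [[78.0, 85.2], [78.4, 78.2], [78.7, 73.4], [79.0, 68.6], [79.4, 61.0]]
0.095 0 [[97.4, 71.8], [98.1, 64.8], [98.6, 60.1], [99.1, 55.2], [99.8, 47.7]]
0.095 0.0375 [[87.4, 88.7], [88.0, 81.7], [88.4, 77.0], [88.8, 72.1], [89.4, 64.6]]
tips [[250.0, 422.0], [250.0, 393.0], [249.0, 364.0], [249.0, 339.0]]
```

This grip would put the gripper body (TCP + 55 mm) level with the cabinet top at the slot. I'll regrasp with the jaws across the tab's 40 mm width, so the long side of the body runs along y, clear of the cabinet.

Emit:
{"op": "apply_moves", "data": {"plan": [[0, 0, 0, 0, 0, 0, 0.35], [0, 0, 0, 0, 0, 0, 0.35], [0, -0.02, 0, 0, 0, 0, 0.35], [0, -0.05, 0, 0, -2, 0, 0.35], [0, -0.065, 0, 0, -10, 0, 0.35]]}}

```text
time: 9.25
tool_pos: [0.6025, -0.1288, 0.2344]
tool_rot: [-1.569, -0.001, -1.453]
contact_force: [0.5, -0.5, -1.6]
opening: 0.03
```

Emit:
{"op": "apply_moves", "data": {"plan": [[0, 0, 0, 0, -10, 0, 0], [0, 0, 0, 0, -20, 0, -0.2], [0, 0, 0, 0, -30, 0, -0.2], [0, 0, 0, 0, -40, 0, -0.2], [0, 0, 0, 0, -50, 0, -0.2]]}}

```text
time: 9.88
tool_pos: [0.602, -0.1285, 0.2326]
tool_rot: [-1.571, 0.0, -0.578]
contact_force: [-0.7, 0.6, 0.3]
opening: 0.0552
```

Emit:
{"op": "apply_moves", "data": {"plan": [[0, 0, 0, 0, -10, 0, -0.2], [0, 0, 0, 0, -20, 0, -0.2], [0, 0, 0, 0, -30, 0, -0.2], [0, 0, 0, 0, -30, 0, -0.2], [0, 0, 0, 0, -30, 0, -0.2]]}}

```text
time: 10.5
tool_pos: [0.602, -0.1286, 0.2326]
tool_rot: [-1.571, -0.0, -0.064]
contact_force: [0.0, -0.6, 0.2]
opening: 0.0553
```

```bash
python3 -c "
from h import *
st=robot.observe();print(st['opening'],st['tool_pos'],st['tool_rot'],st['qpos'])
go([.601,-.1275,.167],-3.4)
b=cams.read_camera('wrist');C=cam('wrist',st)
m=mask(b,(4,150,80),(16,255,255),(200,120,450,260));yx=np.argwhere(m);print(yx.min(0),yx.max(0),len(yx))
for r in range(yx[:,0].min(),yx[:,0].max(),3):
    x=np.flatnonzero(m[r]);print(r,x[[0,-1]],plane(C,[(x[0],r),(x[-1],r)],.194)[:,:2].round(4).tolist())
cv2.imwrite('pics/w7.png',b)"
```

```text
0.05533028570519686 [ 0.60199057 -0.12858152  0.23262024] [-1.57073771e+00 -1.27282693e-05 -6.39131704e-02] [-3.34897906e-01  4.99551081e-01  1.22188427e+00  6.05706124e-05
  1.42016073e+00 -1.84179015e+00]
shift [-0.0011  0.0656  0.001 ] turn [-0.   -0.26  0.  ]
[200 302] [208 349] 415
200 [304 346] [[0.5888, -0.1439], [0.5908, -0.1124]]
203 [303 348] [[0.591, -0.1448], [0.5932, -0.111]]
206 [302 349] [[0.5933, -0.1457], [0.5956, -0.1104]]
```

Emit:
{"op": "apply_moves", "data": {"plan": [[-0.001, 0.02, 0, 0, 0, 0, -0.2], [-0.001, 0.04, 0, 0, 0, 0, -0.2], [-0.001, 0.055, 0, 0, 0, 0, -0.2], [-0.001, 0.066, 0, 0, 0, 0, -0.2], [-0.001, 0.067, 0, 0, 0, 0, -0.2]]}}

```text
time: 11.18
tool_pos: [0.6007, -0.1284, 0.165]
tool_rot: [-1.57, 0.001, -0.061]
contact_force: [0.3, 0.9, 0.4]
opening: 0.0551
```

Emit:
{"op": "apply_moves", "data": {"plan": [[0, 0, 0, 0, 0, 0, 0.3], [0, 0, 0, 0, 0, 0, 0.5], [0, 0, 0, 0, 0, 0, 1], [0, 0, 0, 0, 0, 0, 1], [0, 0, 0, 0, 0, 0, 1]], "squeeze": 30}}

```text
time: 11.8
tool_pos: [0.6014, -0.1286, 0.1663]
tool_rot: [-1.571, -0.001, -0.061]
contact_force: [0.4, -0.0, 4.4]
opening: 0.0394
```

Emit:
{"op": "apply_moves", "data": {"plan": [[0, -0.006, 0, 0, 0, 0, 1], [0, -0.012, 0, 0, 0, 0, 1], [0, -0.017, 0, 0, 0, 0, 1], [0, -0.017, 0, 0, 0, 0, 1], [-0.008, -0.017, 0, 0, 0, 0, 1]]}}

```text
time: 12.42
tool_pos: [0.5928, -0.128, 0.1823]
tool_rot: [-1.571, 0.0, -0.06]
contact_force: [0.4, -0.0, -0.7]
opening: 0.0396
```

Emit:
{"op": "apply_moves", "data": {"plan": [[-0.012, 0, 0, 0, 0, 0, 1], [-0.025, 0, 0, 0, 0, 0, 1], [-0.038, 0, 0, 0, 0, 0, 1], [-0.05, 0, 0, 0, 0, 0, 1], [-0.055, 0, 0, 0, 0, 0, 1]]}}

```text
time: 13.05
tool_pos: [0.5372, -0.1246, 0.1828]
tool_rot: [-1.571, 0.0, -0.061]
contact_force: [0.4, -0.8, -1.4]
opening: 0.0396
```

Emit:
{"op": "apply_moves", "data": {"plan": [[0, -0.01, 0, 0, 0, 0, 1], [0, -0.03, 0, 0, 0, 0, 1], [0, -0.055, 0, 0, 0, 0, 1], [0, -0.08, 0, 0, 0, 0, 1], [0, -0.085, 0, 0, 0, 0, 1]]}}

```text
time: 13.68
tool_pos: [0.5393, -0.125, 0.2698]
tool_rot: [-1.572, -0.004, -0.06]
contact_force: [0.2, 0.3, -1.2]
opening: 0.0395
```

```bash
python3 -c "
from h import *
st=robot.observe();print(st['opening'],st['tool_pos'],st['tool_rot'],st['contact_force'])
go([.588,.232,.265],-3.9)
a=cams.read_camera('scene')
cv2.imwrite('pics/w8.png',cv2.resize(a[100:380,150:400],None,fx=2.1,fy=2.1))"
```

```text
0.03952774427035989 [ 0.53925086 -0.12504782  0.26979829] [-1.57203637 -0.00418089 -0.06045005] [ 0.21570972  0.28635041 -1.21569623]
shift [0.0271 0.0045 0.3593] turn [0.07 0.44 0.24]
```

View pics/w8.png

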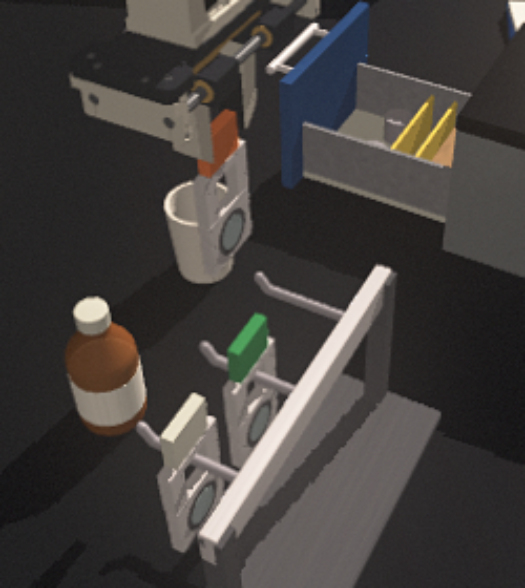

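It hangs upright in the grip, with green and white undisturbed. Now I'll carry it over the drawer.

Emit:
{"op": "apply_moves", "data": {"plan": [[0.004, -0.003, 0.04, 0, 0, 0, 1], [0.008, -0.005, 0.09, 0, 0, 0, 1], [0.012, -0.005, 0.14, 0, 0, 0, 1], [0.016, -0.005, 0.19, 0, 0.4, 0, 1], [0.02, -0.005, 0.24, 0, 0.4, 0, 1]]}}

```text
time: 14.35
tool_pos: [0.5724, 0.1152, 0.2714]
tool_rot: [-1.571, 0.002, -0.068]
contact_force: [1.0, -0.3, -1.0]
opening: 0.0395
```

Emit:
{"op": "apply_moves", "data": {"plan": [[0.004, 0, 0.05, 0, 0, 0, 1], [0.006, 0, 0.09, 0, 0, 0, 1], [0.008, 0, 0.11, 0, 0, 0, 1], [0.008, 0, 0.118, 0, 0, 0, 1], [0.008, 0, 0.118, 0, 0, 0, 1]]}}

```text
time: 14.98
tool_pos: [0.5886, 0.2301, 0.2723]
tool_rot: [-1.571, 0.001, -0.068]
contact_force: [0.3, -0.3, -0.7]
opening: 0.0393
```

```bash
python3 -c "
from h import *
st=robot.observe();print(st['opening'],st['tool_pos'],st['tool_rot'],st['contact_force'])
go([.588,.232,.2],-3.9)
for n in('top','wrist'): cv2.imwrite('pics/p_%s.png'%n,cams.read_camera(n))
t=cv2.imread('pics/p_top.png');w=cv2.imread('pics/p_wrist.png')
cv2.imwrite('pics/w9.png',cv2.hconcat([cv2.resize(t[90:290,165:290],(375,600)),cv2.copyMakeBorder(cv2.resize(w,(416,260)),0,340,0,0,0)]))"
```

```text
0.03928912966037221 [0.58858526 0.23010697 0.27228267] [-1.57140220e+00  5.41087852e-04 -6.79408177e-02] [ 0.33474742 -0.27775068 -0.65739579]
shift [-0.0007  0.0723  0.0019] turn [ 0.03  0.01 -0.03]
```

View pics/w9.png

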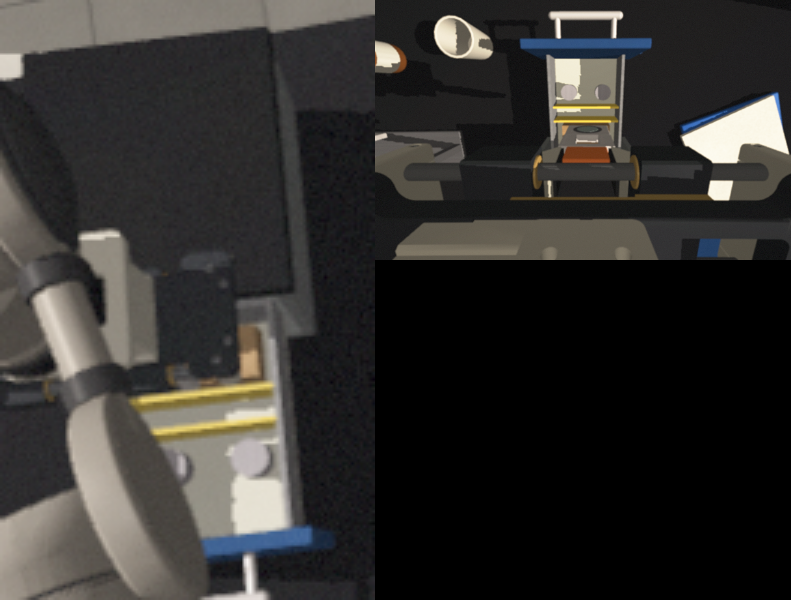

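The wrist view (scaled) shows the slot walls at rows 106 and 121 and the held plate just below them. I'll measure the plate's bottom edge against the slot.

Run:
```python
from h import *
st=robot.observe();C=cam('wrist',st);w=cv2.imread('pics/p_wrist.png')
y=mask(w,(20,120,60),(35,255,255),(260,145,390,200));g=cv2.cvtColor(w,cv2.COLOR_BGR2HSV)
for col in(285,310,330,350,365):
    r=np.flatnonzero(y[:,col]);k=np.split(r,np.flatnonzero(np.diff(r)>3)+1)
    print(col,[(int(e[0]),int(e[-1]),plane(C,[(col,e[0]),(col,e[-1])],.072)[:,:2].round(4).tolist()) for e in k])
for col in (300,325,345): print(col,g[186:232,col,2].tolist())
A=R.from_euler('xyz',st['tool_rot']);P=st['tool_pos']
print('expected bottom rows',proj(C,[P+A.apply([dx,.0963,0]) for dx in(-.005,.005)]), 'tab top', proj(C,[P+A.apply([dx,-.0277,0]) for dx in(-.005,.005)]))
```

```text
285 [(160, 166, [[0.562, 0.18], [0.5696, 0.1792]]), (179, 188, [[0.5865, 0.1774], [0.5985, 0.1762]])]
310 [(160, 166, [[0.5642, 0.2119], [0.5719, 0.2113]]), (179, 188, [[0.5888, 0.2099], [0.6008, 0.2089]])]
330 [(160, 166, [[0.566, 0.2375], [0.5737, 0.237]]), (179, 189, [[0.5906, 0.2359], [0.6039, 0.235]])]
350 [(160, 166, [[0.5678, 0.2631], [0.5755, 0.2627]]), (179, 188, [[0.5924, 0.2619], [0.6044, 0.2613]])]
365 [(160, 166, [[0.5691, 0.2822], [0.5768, 0.282]]), (179, 187, [[0.5938, 0.2814], [0.6044, 0.281]])]
300 [253, 252, 193, 106, 78, 78, 83, 96, 99, 96, 96, 96, 95, 96, 95, 98, 96, 99, 95, 99, 99, 98, 101, 97, 98, 100, 100, 98, 99, 99, 99, 97, 100, 97, 97, 97, 99, 101, 108, 116, 117, 112, 110, 111, 110, 109]
325 [253, 252, 196, 109, 83, 81, 80, 70, 62, 74, 77, 78, 78, 77, 79, 79, 75, 52, 58, 88, 104, 125, 133, 136, 138, 133, 134, 132, 131, 157, 222, 227, 179, 125, 104, 100, 99, 99, 105, 118, 116, 114, 111, 112, 113, 113]
345 [253, 253, 194, 105, 78, 76, 81, 94, 97, 85, 61, 43, 42, 43, 40, 48, 75, 92, 97, 99, 98, 99, 99, 98, 99, 97, 97, 95, 95, 97, 95, 95, 92, 93, 91, 93, 97, 98, 103, 118, 117, 110, 113, 111, 112, 114]
expected bottom rows [[325.19405959 192.12696096]
 [325.19415917 202.31187051]] tab top [[325.99522497 244.16465586]
 [325.98301259 261.31443365]]
```

Emit:
{"op": "apply_moves", "data": {"plan": [[-0.002, 0.025, 0.001, 0, 0, 0, 1], [-0.002, 0.055, 0.001, 0, 0, 0, 1], [-0.002, 0.08, 0.001, 0, 0, 0, 1], [-0.002, 0.1, 0.001, 0, 0, 0, 1], [-0.002, 0.115, 0.001, 0, 0, 0, 1]]}}

```text
time: 15.7
tool_pos: [0.5866, 0.2307, 0.157]
tool_rot: [-1.571, 0.0, -0.069]
contact_force: [0.3, 0.2, -0.8]
opening: 0.0395
```

Emit:
{"op": "apply_moves", "data": {"plan": [[0, 0.009, 0, 0, 0, 0, 1], [0, 0.018, 0, 0, 0, 0, 1], [0, 0.026, 0, 0, 0, 0, 1], [0, 0.033, 0, 0, 0, 0, 1], [0, 0.036, 0, 0, 0, 0, 1]]}}

```text
time: 16.32
tool_pos: [0.5865, 0.232, 0.1212]
tool_rot: [-1.571, 0.0, -0.067]
contact_force: [0.4, 0.4, -0.8]
opening: 0.0392
```

Emit:
{"op": "apply_moves", "data": {"plan": [[0, 0.001, 0, 0, 0, 0, 1], [0, 0.002, 0, 0, 0, 0, 1], [0, 0.003, 0, 0, 0, 0, 1], [0, 0.003, 0, 0, 0, 0, 1], [0, 0.003, 0, 0, 0, 0, 1]]}}

```text
time: 16.95
tool_pos: [0.5868, 0.232, 0.119]
tool_rot: [-1.571, -0.001, -0.068]
contact_force: [-0.9, 0.4, 1.4]
opening: 0.0394
```

Emit:
{"op": "apply_moves", "data": {"plan": [[0, 0, 0, 0, 0, 0, 0.1], [0, 0, 0, 0, 0, 0, 0], [0, 0, 0, 0, 0, 0, -0.1], [0, 0, 0, 0, 0, 0, -0.2], [0, 0, 0, 0, 0, 0, -0.2]]}}

```text
time: 17.58
tool_pos: [0.5866, 0.2319, 0.1186]
tool_rot: [-1.571, 0.0, -0.068]
contact_force: [0.1, -0.1, -0.0]
opening: 0.0555
```

Emit:
{"op": "apply_moves", "data": {"plan": [[0, -0.01, 0, 0, 0, 0, -0.2], [0, -0.03, 0, 0, 0, 0, -0.2], [0, -0.06, 0, 0, 0, 0, -0.2], [0, -0.1, 0, 0, 0, 0, -0.2], [0, -0.12, 0, 0, 0, 0, -0.2]]}}

```text
time: 18.2
tool_pos: [0.5874, 0.2322, 0.2421]
tool_rot: [-1.569, -0.004, -0.068]
contact_force: [0.1, -0.3, -0.4]
opening: 0.0555
```

```bash
python3 -c "
from h import *
a=cams.read_camera('scene');w=cams.read_camera('wrist');st=robot.observe();print(st['tool_pos'],st['tool_rot'])
cv2.imwrite('pics/w10.png',cv2.vconcat([cv2.resize(a[60:220,270:430],(300,300)),w[120:260,170:470]]))"
```

```text
[0.58785441 0.23230197 0.24228705] [-1.568763   -0.0060848  -0.06749018]
```

View pics/w10.png

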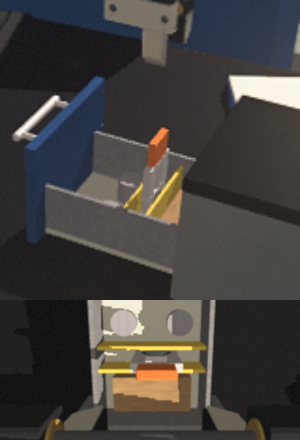

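The holder stands upright in the slot, released. Next I'll go in front of the handle with the fingers shut.

```bash
python3 -c "
from h import *
go([.39,.245,.24],-3.9);go([.39,.245,.103],-3.9)"
```

```text
shift [-0.1983  0.0011 -0.0007] turn [-0.12  0.03  0.35]
shift [-0.1991  0.1381 -0.001 ] turn [-0.12  0.03  0.35]
```

Emit:
{"op": "apply_moves", "data": {"plan": [[-0.04, 0, 0, 0, 0, 0, 0.5], [-0.09, 0, 0, 0, 0, 0, 1], [-0.14, 0, 0, 0, 0, 0, 1], [-0.185, 0, 0, 0, 0, 0, 1], [-0.199, 0, 0, 0, 0, 0, 1]]}}

```text
time: 18.92
tool_pos: [0.3856, 0.2453, 0.2383]
tool_rot: [-1.571, 0.001, -0.066]
contact_force: [-0.2, -0.4, 0.4]
opening: 0.0094
```

Emit:
{"op": "apply_moves", "data": {"plan": [[0, 0.02, 0, 0, 0, 0, 1], [0, 0.06, 0, 0, 0, 0, 1], [0, 0.1, 0, 0, 0, 0, 1], [0, 0.13, 0, 0, 0, 0, 1], [0, 0.136, 0, 0, 0, 0, 1]]}}

```text
time: 19.55
tool_pos: [0.3874, 0.2448, 0.1007]
tool_rot: [-1.573, 0.004, -0.068]
contact_force: [0.1, -0.3, -0.5]
opening: 0.0006
```

Emit:
{"op": "apply_moves", "data": {"plan": [[0.008, 0, 0, 0, 0, 0, 1], [0.018, 0, 0, 0, 0, 0, 1], [0.026, 0, 0, 0, 0, 0, 1], [0.034, 0, 0, 0, 0, 0, 1], [0.042, 0, 0, 0, 0, 0, 1]]}}

```text
time: 20.18
tool_pos: [0.4304, 0.2426, 0.1029]
tool_rot: [-1.571, 0.0, -0.067]
contact_force: [-3.2, 0.5, 1.8]
opening: 0.0005
```

Emit:
{"op": "apply_moves", "data": {"plan": [[0.01, 0, 0, 0, 0, 0, 1], [0.02, 0, 0, 0, 0, 0, 1], [0.031, 0, 0, 0, 0, 0, 1], [0.042, 0, 0, 0, 0, 0, 1], [0.053, 0, 0, 0, 0, 0, 1]]}}

```text
time: 20.8
tool_pos: [0.4836, 0.2389, 0.1026]
tool_rot: [-1.571, 0.0, -0.068]
contact_force: [-3.5, 2.0, 2.2]
opening: 0.0002
```

Emit:
{"op": "apply_moves", "data": {"plan": [[0.011, 0, 0, 0, 0, 0, 1], [0.022, 0, 0, 0, 0, 0, 1], [0.033, 0, 0, 0, 0, 0, 1], [0.044, 0, 0, 0, 0, 0, 1], [0.055, 0, 0, 0, 0, 0, 1]]}}

```text
time: 21.42
tool_pos: [0.5384, 0.2353, 0.1026]
tool_rot: [-1.571, 0.0, -0.067]
contact_force: [-3.1, 0.8, 2.6]
opening: 0.0004
```

Emit:
{"op": "apply_moves", "data": {"plan": [[0.009, 0, 0, 0, 0, 0, 1], [0.018, 0, 0, 0, 0, 0, 1], [0.026, 0, 0, 0, 0, 0, 1], [0.033, 0, 0, 0, 0, 0, 1], [0.039, 0, 0, 0, 0, 0, 1]]}}

```text
time: 22.05
tool_pos: [0.577, 0.2326, 0.1026]
tool_rot: [-1.571, 0.0, -0.068]
contact_force: [-3.2, 1.9, 1.3]
opening: 0.0004
```

Emit:
{"op": "apply_moves", "data": {"plan": [[0.003, 0, 0, 0, 0, 0, 1], [0.006, 0, 0, 0, 0, 0, 1], [0.009, 0, 0, 0, 0, 0, 1], [0.011, 0, 0, 0, 0, 0, 1], [0.012, 0, 0, 0, 0, 0, 1]]}}

```text
time: 22.68
tool_pos: [0.5887, 0.2318, 0.1026]
tool_rot: [-1.571, 0.0, -0.068]
contact_force: [-2.4, 2.0, -0.6]
opening: 0.0003
```

Emit:
{"op": "apply_moves", "data": {"plan": [[0.001, 0, 0, 0, 0, 0, 1], [0.002, 0, 0, 0, 0, 0, 1], [0.003, 0, 0, 0, 0, 0, 1], [0.004, 0, 0, 0, 0, 0, 1], [0.004, 0, 0, 0, 0, 0, 1]]}}

```text
time: 23.3
tool_pos: [0.5888, 0.2318, 0.1026]
tool_rot: [-1.572, 0.008, -0.067]
contact_force: [-15.3, 1.6, 7.8]
opening: 0.0005
```

The push hit the end stop: no further motion, and the force rose to 15 N. I'll back off and check.

Emit:
{"op": "apply_moves", "data": {"plan": [[-0.006, 0, 0, 0, 0, 0, 1], [-0.03, 0, 0, 0, 0, 0, 1], [-0.06, 0, 0, 0, 0, 0, 1], [-0.1, -0.02, 0, 0, 0, 0, 1], [-0.14, -0.06, 0, 0, 0, 0, 1]]}}

```text
time: 23.92
tool_pos: [0.4517, 0.2404, 0.1622]
tool_rot: [-1.572, 0.001, -0.068]
contact_force: [0.7, 0.3, 1.1]
opening: 0.0005
```

Emit:
{"op": "apply_moves", "data": {"plan": [[-0.02, -0.04, 0, 0, 0, 0, 1], [-0.04, -0.08, 0, 0, 0, 0, 1], [-0.04, -0.12, 0, 0, 0, 0, 1], [-0.04, -0.13, 0, 0, 0, 0, 1], [-0.04, -0.13, 0, 0, 0, 0, 1]]}}

```text
time: 24.55
tool_pos: [0.4135, 0.2435, 0.2927]
tool_rot: [-1.57, -0.002, -0.068]
contact_force: [0.0, 0.4, -1.5]
opening: 0.0004
```

```bash
python3 -c "
from h import *
a=cams.read_camera('scene');t=cams.read_camera('top');s0=cv2.imread('pics/scene0.png')
for lo,hi,roi in [((40,80,50),(85,255,255),(250,245,290,285)),((0,0,150),(60,70,255),(222,285,252,325)),((5,120,60),(16,255,255),(175,235,225,310)),((0,0,120),(60,60,255),(225,180,266,236))]:
    print([np.round(blob(mask(q,lo,hi,roi))[0][0],1).tolist() for q in(s0,a)])
cv2.imwrite('pics/w11.png',cv2.hconcat([cv2.resize(a[90:350,170:510],(520,400)),cv2.resize(t[90:290,165:285],(240,400))]))"
```

```text
[[267.4, 264.8], [267.4, 264.8]]
[[236.6, 298.4], [236.6, 298.4]]
[[198.3, 270.4], [198.4, 270.4]]
[[244.5, 209.5], [244.5, 209.5]]
```

View pics/w11.png

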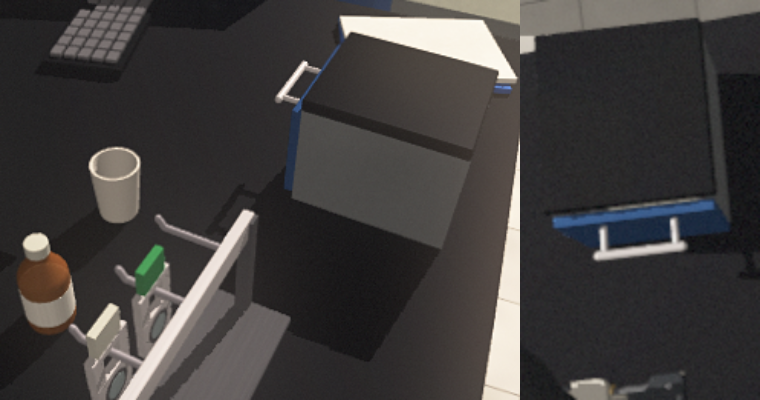

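All other objects are unmoved (0.1 px at most) and the drawer looks shut. I'll check the gap numerically, since a thin light strip shows at the panel's top.

Run:
```python
from h import *
S=cam('scene');a=cams.read_camera('scene');T=cam('top');t=cams.read_camera('top')
# cabinet right side plane: y_c=-0.095; axes
ex=np.array([np.cos(-.068),np.sin(-.068),0]);ey=np.array([-ex[1],ex[0],0])
c0=np.array([.5865,.232,0]) # centreline point
o,_=ray(S,[(0,0)])
def side(p):
    o,v=ray(S,p);s=((c0-.095*ey-o)@ey)/(v@ey);P=o+v*s[:,None];return np.c_[(P-c0)@ex,P[:,2]]
for row in(165,175,185,195,205):
    V=a[row,350:376].astype(int);print(row,'B',V[:,0].tolist(),'R',V[:,2].tolist())
    m=np.flatnonzero((V[:,0]>V[:,2]+25));print('  blue edges x_c,z',side([(350+m[0]-.5,row),(350+m[-1]+.5,row)]).round(4).tolist())
b=mask(t,(100,120,40),(125,255,255),(170,180,290,225))
for col in(200,220,240,255):
    r=np.flatnonzero(b[:,col]);print(col,r[[0,-1]],t[r[0]-8:r[0]+4,col].tolist(),plane(T,[(col,r[0]-.5)],.15)[0].round(4))
```

```text
165 B [46, 45, 43, 43, 44, 45, 44, 45, 47, 44, 59, 69, 71, 72, 72, 73, 72, 72, 76, 73, 74, 74, 71, 75, 76, 73] R [45, 47, 47, 44, 46, 47, 47, 48, 49, 48, 40, 35, 38, 39, 39, 40, 44, 77, 80, 78, 79, 79, 77, 81, 79, 78]
  blue edges x_c,z [[0.0548, 0.1399], [0.0674, 0.1442]]
175 B [41, 43, 46, 46, 47, 46, 46, 44, 41, 60, 68, 70, 68, 71, 71, 73, 73, 76, 73, 74, 76, 74, 73, 74, 74, 76] R [44, 46, 47, 48, 47, 47, 48, 47, 46, 40, 36, 37, 34, 37, 36, 46, 77, 80, 76, 78, 79, 79, 76, 78, 79, 81]
  blue edges x_c,z [[0.0549, 0.1144], [0.0677, 0.119]]
185 B [45, 43, 43, 47, 44, 43, 45, 45, 61, 71, 72, 71, 72, 72, 71, 72, 73, 72, 72, 73, 73, 74, 73, 72, 75, 75] R [46, 44, 47, 48, 46, 45, 47, 49, 36, 35, 36, 36, 38, 34, 65, 78, 77, 75, 77, 76, 77, 77, 76, 75, 78, 79]
  blue edges x_c,z [[0.0551, 0.088], [0.0659, 0.0921]]
195 B [46, 42, 44, 45, 42, 45, 42, 62, 70, 71, 68, 69, 71, 68, 72, 72, 71, 72, 73, 72, 71, 71, 70, 71, 72, 71] R [48, 46, 47, 48, 45, 46, 47, 40, 37, 36, 34, 34, 35, 66, 78, 76, 74, 74, 76, 78, 75, 74, 75, 76, 77, 76]
  blue edges x_c,z [[0.0552, 0.0607], [0.0663, 0.0651]]
205 B 
[... 413 characters left out ...]
, 94, 59], [146, 100, 65], [143, 96, 61]] [0.6532 0.2751 0.15  ]
220 [195 211] [[43, 40, 40], [45, 42, 44], [46, 45, 43], [33, 34, 34], [23, 21, 21], [70, 77, 80], [119, 128, 130], [85, 67, 55], [103, 70, 46], [139, 91, 59], [142, 94, 63], [138, 93, 60]] [0.6492 0.2283 0.15  ]
240 [192 197] [[42, 40, 38], [42, 41, 42], [38, 37, 36], [42, 41, 41], [33, 35, 32], [36, 38, 39], [78, 85, 89], [111, 115, 118], [82, 51, 28], [102, 67, 42], [142, 97, 62], [141, 93, 60]] [0.6476 0.1811 0.15  ]
255 [190 206] [[39, 39, 39], [43, 44, 43], [43, 43, 44], [41, 40, 38], [32, 32, 34], [22, 20, 19], [48, 46, 48], [85, 78, 79], [104, 71, 46], [145, 97, 62], [146, 97, 64], [148, 100, 66]] [0.6458 0.1457 0.15  ]
```

The visible panel edge is 11–14 mm wide and directly adjoins the grey side, so there is no gap and the drawer is shut.

```bash
python3 -c "
from h import *
print(robot.hand_in())"
```

```text
the job is handed in; nothing more can be done
None
```

The orange holder is standing in the yellow slot with the drawer shut, and I handed the job in at about 25 s of the 66 allowed; no verdict was reported.

**What I did:** I pulled the drawer out first, by about 42 mm to roughly 0.175 m. I then lifted the orange holder off its hook, set it down in the slot, let go, and pushed the drawer shut by its handle.

**Last checks:**
- **Placing:** before closing, the holder stood upright between the slot walls with the gripper clear. I could not see it once the drawer was shut.
- **Drawer:** it stopped moving and the push rose to 15 N. In the scene picture the 14 mm panel shows 11–14 mm wide, directly against the cabinet side, so I read it as shut. A thin light strip above the panel in the top view looked like the cabinet face, but I did not confirm that.
- **Other objects:** green and white holders, bottle and beaker moved 0.1 px or less in the scene picture.

**What failed or disagreed:**
- **First grasp closed on nothing:** the fingertips were about 11 mm behind the TCP, not 11 mm ahead of it as stated.
- **Second grasp held, but I let it go:** it would have brought the gripper body level with the cabinet top, so I regrasped across the tab's 40 mm width.

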